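Pull the snug cap off the empty diffuser

ROBOT

A 6-joint arm with a two-finger parallel gripper is mounted at the origin on the work surface. World frame = base frame: x ahead of the robot, y to its left, z up, the work surface at z = 0. Lengths are in m, angles in rad, forces in N, time in s.
With the tool pointing down it reaches from about 0.375 to 0.975 m from the base axis. Payload 3.8 kg.
Tool frame: the origin (TCP) lies midway between the tips of the shut fingers; the grasp point (between the pads) lies 19 mm behind it; z points along the fingers, y is the direction in which the jaws open and shut (so a half turn about z gives the same grasp; the last joint's range is limited). The gripper opens to 85 mm and grips with 20 to 120 N. Pads are 22 mm wide; open, the fingers measure 114 mm over their backs; the gripper's body (76 mm by 85 mm) begins 54 mm behind the grasp point. The pads swing forward as they close: fully open they stand 13 mm farther back than shut.
Start: joints at [1.067, 0.264, 1.604, -0, 1.274, -0.037], TCP at [0.304, 0.603, 0.231] pointing down, gripper open.
Joint ranges: [-2.63, 2.63], [-0.94, 2.18], [0.31, 2.57], [-1.31, 4.45], [0, 2.66], [-2.55, 2.55]. Speed limits (rad/s): [2.57, 2.57, 3.14, 3.14, 3.14, 3.14].

INTERFACE

Orientations are given as a rotation vector (axis times angle).
In Python, from workcell import readout, read_camera, camera_params, bot gives the robot as it stands.
- The arm moves only by the tool apply_moves, never from a script. Its argument "plan" is a list that holds one entry, the list of rows, each a list of 7 numbers: the shift along the tool's x, y, z each as a share of 1000 mm, from -1 to 1, then the turn, a rotation vector about the tool's x, y, z each as a share of pi rad, from -1 to 1, then the gripper command: -1 is fully open, 1 is shut, values between are in proportion. A call has exactly 8 rows; each row is the pose to reach, as a shift and turn from the pose commanded when the call began, along the tool's axes at that moment, turning the shorter way round; what a row does not reach only later rows make up. A row lasts 1/12 s, in which the tool goes at most 41.7 mm and 7.16 degrees, less where a joint would pass 70% of its speed; a pose out of reach is approached as far as the arm can. A call with a number of a shift or a turn outside -1 to 1 is refused whole. A call with a gripper value outside its range is refused whole. The fingers move at their own pace and stop on an object; "force" is the grip in N (left out, the last holds). Time passes only in rows, so rows that repeat a pose let the fingers close, or fill a call up. It gives the time, the measured TCP pose, the force and the opening at its end, in the units of the state.
- readout.read_state(): the state, without advancing time (a new reading comes with each control period).
- read_camera(name): name is "side" or "top"; returns the picture (420x560x3 uint8, red, green, blue); there is no depth.
- camera_params(name): a dict with "fovy" (degrees; the focal length in pixels is half the picture's height over the tangent of half this angle, whatever the lens; pixels are square), "cx", "cy" (the principal point, pixels), "k1" (the pictures are not rectified: a ray, as slopes to the right and down, at radius r is drawn at 1 + k1 r^2 times it, then the intrinsics apply), "rvec" (rotation vector, rad) and "tvec" (3), from world to camera coordinates, as OpenCV has them. Camera axes: x right, y down, z forward; pixel columns grow to the right and rows downward; lengths in m; the calibration is good to about 2 mm. A picture is of the moment at which its call begins. camera_params takes no time and is no camera call.
- bot.finish_job(): hands the job in, once; it reports no verdict.
The state is a dict: "time": time; "q": joint angles; "joint_vel": joint speeds; "joint_torque": joint torques, N m; "tool_pos": TCP position; "tcp_rot": TCP orientation; "wrist_force": force on the tool from outside, world axes, zero at the start; "torque": the same for the moment, N m; "width": opening from 0.0 (shut) to 1.0 (fully open).
Only numpy, scipy, OpenCV 4.12 (cv2) and the standard library are available. Lean on these libraries where they do the work, as an engineer would, in place of code of your own. Each camera call takes 0.05 s, during which the arm holds its last target.

TASK

The air freshener diffuser is empty and has to be opened for refilling: pick up the wooden-handled, stirrup-shaped cap puller, hook its two feet under the rim of the diffuser's snug cap and pull straight up until the cap pops off. Keeping the cap level and the fingers off it, set it down right way up on the flat floor of the glass dish, draw the puller out from under it, and stand the puller on its feet on the console, clear of the dish. Leave the mabkhara, the bookend and the key where they are.

Things in the scene. Friction and masses are not known exactly. Their poses are not given: they have to be found in the camera images.
- diffuser: White plastic round diffuser stuck to the console (does not move), sizes in mm: body 90 dia, 70 high, on top a collar 52 dia up to z 92 that carries the cap. Origin: centre of its underside, z up. Between its shoulder (z 70) and the cap's rim (z 92) an open gap, 22 high, runs all round: the puller's feet go in there from any side.
- cap: Loose white plastic cap, 50 to 90 g, sizes in mm: round rim 76 dia, 9 thick, with a dome to 17 above the rim's underside; stem 42 dia (37 at its foot) to 20 below it. Origin: middle of the rim's underside, z up. Spring pads in the collar grip the stem: 7 to 13 N to pull, free after 8 of travel, stem out after 20. Stood on its stem, its origin is 20 above the floor under it.
- puller_grip (a point): Cap puller, 0.15 to 0.22 kg, on its feet. Point: centre of the wooden grip (mm: 20 along x, 80 along y, 36 high), 69 above the feet's undersides. Steel stirrup below, alike from both x ends: legs' inner faces at y +-42.5 (outer 47); feet 61 long in x, 5 thick, reach in to y +-30; lips 3 high on the feet at x +-29 keep the cap on. Feet top to bridge 40. It slides over a cap along x.
- dish: Shallow turquoise glass dish, loose, 0.5 kg, 200 mm dia; flat floor 6 mm above the console, about 170 mm dia, inside a low rim 10 mm above the console. Origin: centre of its underside, z up.
- mabkhara: Bystander: dark wooden mabkhara with a hinged lid, 98 mm square, 131 mm high, 143 with its knob. Origin: centre of its underside.
- bookend: Bystander: marble bookend, round-topped slab 24 mm thick, 84 wide, 120 high, on a base 90 mm long. Origin: on the console under the slab.
- car_key: Bystander: stainless steel vehicle key lying flat, about 100 mm long with its ring, 10 mm thick. Origin: on the console near the middle of its length.
Mind the look-alikes: they are no part of the job. Leave any purple, red or turquoise look-alike of the diffuser alone.

How it is judged:
By the outcome, as a careful person would: the job done as asked, in the order asked, and still so for the second after the job is handed in, with the robot touching nothing.
It also fails if it takes over 67 s, if anything falls off the work surface, if the arm or the gripper's body presses on something with over 40 N, if the wrist force passes 120 N, or if a joint passes its speed limit or range.

## Working session

There is one attempt and no reset: what is moved stays moved. The work goes in short steps, Python scripts to look and compute and a tool call to move; the robot and the scene stay as the last step left them, time stands still between calls to the robot, and variables do not carry over. Pictures are saved under pics/ and viewed, and the job is handed in when it is done.

Besides the shell and the picture viewer there is one more tool, called after "Emit:" as name(argument=value, ...) on one line, values as JSON. apply_moves: Moves the arm, as the interface text tells. Shift numbers are shares of 1000 mm and turn numbers shares of pi rad, none past 1 either way. Its arguments: {"type":"object","properties":{"plan":{"type":"array","items":{"type":"array","items":{"type":"array","items":{"type":"number","minimum":-1,"maximum":1}}}},"force":{"type":"number"}},"required":["plan"]}

```bash
ls; mkdir -p pics
python3 - <<'E'
from workcell import readout, read_camera, camera_params, bot
import cv2
for n in ("side","top"):
    im=read_camera(n); cv2.imwrite(f"pics/{n}0.png",im[:,:,::-1]); print(n,camera_params(n))
print(readout.read_state())
E
```

```text
pics
side {'fovy': 50.75026108114605, 'cx': 279.4414177789795, 'cy': 213.7869852349296, 'k1': -0.12534946149037354, 'rvec': array([ 2.20947656, -0.3629741 ,  0.1977798 ]), 'tvec': array([-0.53610376,  0.13495478,  1.16064738])}
top {'fovy': 43.566463816012565, 'cx': 273.55884351343366, 'cy': 206.96219471730163, 'k1': -0.08599222750558923, 'rvec': array([ 2.17276591, -2.20778567,  0.06417656]), 'tvec': array([-0.06016825,  0.56931592,  1.22790879])}
{'time': 0.1, 'q': array([ 1.06709736e+00,  2.64697280e-01,  1.60522556e+00,  1.53423562e-05,
        1.27368030e+00, -3.69184574e-02]), 'joint_vel': array([-2.81365541e-05, -1.24170575e-03, -2.99123522e-03, -5.06958065e-06,
       -1.86906654e-03, -5.56166141e-04]), 'joint_torque': array([ 7.03070546e-04, -5.16704428e+01, -3.68590879e+01, -1.61937278e-04,
        6.14910692e-03,  9.92089576e-05]), 'tool_pos': array([0.30345528, 0.60221926, 0.2300798 ]), 'tcp_rot': array([-7.26457815e-01, -3.05587836e+00,  3.03671214e-03]), 'wrist_force': array([ 0.35901355, -0.80356544, -0.65806454]), 'torque': array([-0.03110428,  0.00165936, -0.04023114]), 'width': 0.9987797144633838}
```

View pics/side0.png

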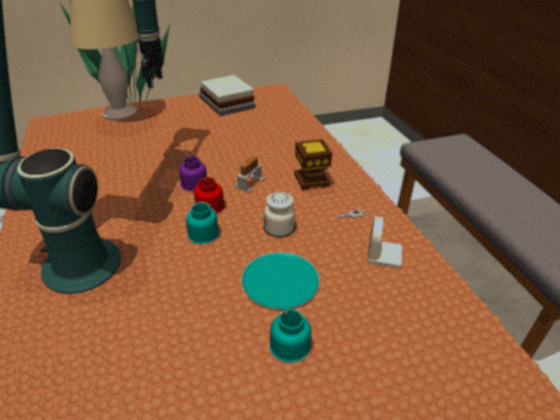

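View pics/top0.png

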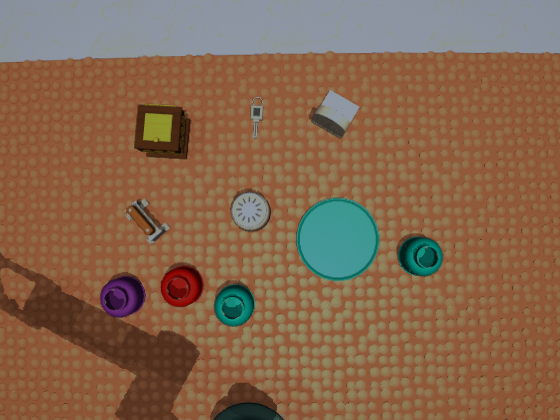

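The side picture shows the puller at (249,173), white diffuser at (280,213), dish at (281,280), mabkhara (313,162), key (352,214) and bookend (384,245). In the top picture they are at: puller (146,221), diffuser (250,211), dish (338,238).

Could be mistaken for the diffuser: purple (122,296), red (182,286), turquoise (234,305) and turquoise (421,256), all lacking a cap. I choose the white capped one at (250,211) top. The puller is the only wood and steel stirrup, at (146,221). Next is a close crop and the helpers.

```bash
cat > h.py <<'E'
import numpy as np, cv2
from scipy.spatial.transform import Rotation as R
from workcell import readout, read_camera, camera_params, bot
def P(n):
    c=camera_params(n); f=210/np.tan(np.radians(c['fovy'])/2)
    return c,f,R.from_rotvec(c['rvec']).as_matrix(),np.array(c['tvec'])
def ray(n,u,v):
    c,f,M,t=P(n); d=np.array([(u-c['cx'])/f,(v-c['cy'])/f]); s=d.copy()
    for _ in range(30): s=d/(1+c['k1']*(s@s))
    r=M.T@np.array([s[0],s[1],1]); return -M.T@t, r/np.linalg.norm(r)
def onz(n,u,v,z):
    o,r=ray(n,u,v); return o+r*(z-o[2])/r[2]
def proj(n,p):
    c,f,M,t=P(n); q=M@np.asarray(p,float)+t; s=q[:2]/q[2]; s=s*(1+c['k1']*(s@s)); return s*f+[c['cx'],c['cy']]
def tri(a,b):
    (o1,r1),(o2,r2)=ray('top',*a),ray('side',*b)
    A=np.c_[r1,-r2]; k=np.linalg.lstsq(A,o2-o1,rcond=None)[0]; p,q=o1+k[0]*r1,o2+k[1]*r2
    return (p+q)/2,np.linalg.norm(p-q)
def crop(im,u,v,h,w,s,name): cv2.imwrite('pics/'+name,cv2.resize(im[max(0,v-h):v+h,max(0,u-w):u+w,::-1],None,fx=s,fy=s,interpolation=cv2.INTER_CUBIC))
E
python3 - <<'E'
from h import *
t=cv2.imread('pics/top0.png')[:,:,::-1]; s=cv2.imread('pics/side0.png')[:,:,::-1]
a=t[180:260,110:290]; b=s[150:250,220:320]
o=np.zeros((580,720,3),np.uint8); o[:320,:720]=cv2.resize(a,(720,320),interpolation=2)
o[320:,:260]=cv2.resize(s[150:215,220:285],(260,260),interpolation=2); o[320:,300:560]=cv2.resize(s[180:245,250:315],(260,260),interpolation=2)
cv2.imwrite('pics/c1.png',o[:,:,::-1])
hsv=cv2.cvtColor(t,cv2.COLOR_RGB2HSV)
# masks
w=((hsv[:,:,1]<60)&(hsv[:,:,2]>110)).astype(np.uint8); w[:70]=0
for nm,m in (('white',w),('teal',((hsv[:,:,0]>78)&(hsv[:,:,0]<100)&(hsv[:,:,1]>100)&(hsv[:,:,2]>70)).astype(np.uint8))):
    n,l,st,ce=cv2.connectedComponentsWithStats(m)
    for i in range(1,n):
        if st[i,4]>30: print(nm,st[i],ce[i].round(1))
    for c in cv2.findContours(m,0,1)[0]:
        if len(c)>20: print(nm,cv2.minAreaRect(c), cv2.fitEllipse(c))
E
```

```text
white [317  90  42  40 890] [337.9 109.1]
white [251  97  12  41 180] [255.9 115.8]
white [ 232  193   37   37 1013] [249.8 210.9]
white [141 199   7   8  35] [144.3 202.3]
white [132 201  30  43 138] [149.3 225.8]
white [162 223   8   7  31] [165.4 226.1]
white ((142.88131713867188, 222.10232543945312), (43.355194091796875, 17.133136749267578), 49.23640060424805) ((116.79009246826172, 209.75621032714844), (32.47379684448242, 95.33393859863281), 125.5568618774414)
white ((250.0, 211.0), (36.0, 36.0), 90.0) ((249.7589569091797, 210.8179168701172), (35.9409294128418, 36.146278381347656), 103.93135070800781)
white ((256.5, 117.0), (40.0, 11.0), 90.0) ((256.0432434082031, 113.70588684082031), (10.539482116699219, 37.1411247253418), 3.2242350578308105)
white ((337.5815124511719, 109.24247741699219), (34.78696823120117, 26.925506591796875), 31.607501983642578) ((337.81024169921875, 109.09259796142578), (29.571147918701172, 40.50201416015625), 121.30418395996094)
teal [ 297  198   82   83 5356] [337.3 239. ]
teal [407 239  36  37 908] [423.8 256.7]
teal [ 215  289   39   37 1034] [233.2 306
[... 206 characters left out ...]
60547)
teal ((233.00003051757812, 307.0000305175781), (36.76955032348633, 36.769554138183594), 45.0) ((233.1037139892578, 306.9617919921875), (36.31209182739258, 36.933006286621094), 106.12055969238281)
teal ((404.5411071777344, 267.89044189453125), (19.10497283935547, 2.6171202659606934), 47.121097564697266) ((410.12493896484375, 264.80133056640625), (14.458610534667969, 26.406532287597656), 129.91664123535156)
teal ((424.5, 257.0), (36.0, 35.0), 90.0) ((424.11566162109375, 256.708984375), (34.700809478759766, 36.358848571777344), 179.9459686279297)
teal ((337.5, 239.0), (82.0, 81.0), 90.0) ((337.3326110839844, 238.96499633789062), (81.32636260986328, 82.03410339355469), 152.45172119140625)
```

View pics/c1.png

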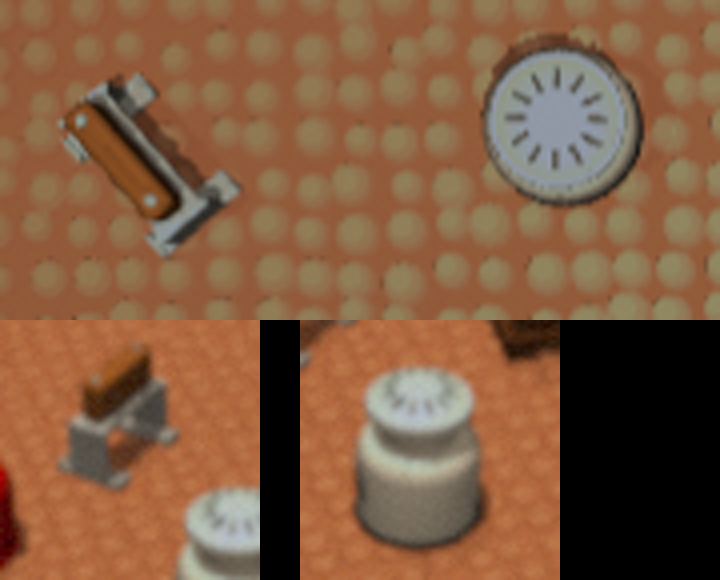

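The crop confirms both: the cap is a white disc with slots, centred near top pixel (249.5,210). The puller's wooden bar runs from about (129,208) to (149,232), with feet tips near (148,203), (169,227), (151,242) and (129,218).

Run:
```python
from h import *
np.set_printoptions(precision=4,suppress=True)
print('cams',ray('top',270,200)[0],ray('side',270,200)[0])
F=[(148.75,203),(169.5,226.75),(151.25,242.5),(128.75,218)]
for f in F: print('foot',onz('top',*f,.004))
print('mean',np.mean([onz('top',*f,.004) for f in F],0))
b=[onz('top',u,v,.087) for u,v in ((130.25,210.25),(147.75,230.25))]
print('bolts',b,np.mean(b,0), np.degrees(np.arctan2(*(b[1]-b[0])[[1,0]])))
for z in (.101,.109): print('cap',onz('top',249.3,209.5,z),onz('top',249.8,210.9,z))
print('dish',onz('top',337.33,238.96,.010))
a=onz('top',337.33+41,238.96,.010)-onz('top',337.33-41,238.96,.010);print(np.linalg.norm(a))
t=cv2.imread('pics/top0.png'); 
hsv=cv2.cvtColor(t,cv2.COLOR_BGR2HSV)
c=onz('top',249.8,210.9,.0)
# key/mabkhara/bookend rough
for n,u,v,z in (('mab',158,128,.131),('key',257,117,.005),('book',337,109,0.),('purple',122,296,.09),('red',182,286,.09),('teal1',234,305,.09)): print(n,onz('top',u,v,z))
# overlay
o=cv2.imread('pics/top0.png'); s=cv2.imread('pics/side0.png')
c=onz('top',249.4,209.7,.105); print(c)
K=8; S=[]
for im,n,(u0,v0) in ((o,'top',(225,185)),(s,'side',(250,185))):
    q=cv2.resize(im[v0:v0+55,u0:u0+50],None,fx=K,fy=K,interpolation=2)
    for r,z,col in ((.038,.101,(255,0,0)),(.038,.092,(0,255,0)),(.045,.0,(0,0,255))):
        pts=np.array([(proj(n,[c[0]+r*np.cos(a),c[1]+r*np.sin(a),z])-[u0-.5,v0-.5])*K for a in np.linspace(0,6.283,60)])
        cv2.polylines(q,[pts.astype(np.int32)],True,col,1)
    S.append(q)
cv2.imwrite('pics/ov1.png',np.hstack(S))
```

```text
cams [ 0.4937 -0.0703  1.2597] [ 0.2229 -0.9588  0.8269]
foot [0.5834 0.2311 0.004 ]
foot [0.5255 0.181  0.004 ]
foot [0.4884 0.2253 0.004 ]
foot [0.548  0.2798 0.004 ]
mean [0.5364 0.2293 0.004 ]
bolts [array([0.5618, 0.2533, 0.087 ]), array([0.5163, 0.2136, 0.087 ])] [0.5391 0.2334 0.087 ] -138.9145417173041
cap [ 0.5585 -0.0157  0.101 ] [ 0.5554 -0.0167  0.101 ]
cap [ 0.558 -0.016  0.109] [ 0.5549 -0.0171  0.109 ]
dish [ 0.4901 -0.2196  0.01  ]
0.19547340003300945
mab [0.7384 0.1804 0.131 ]
key [ 0.788  -0.0326  0.005 ]
book [ 0.8061 -0.2278  0.    ]
purple [0.3704 0.2718 0.09  ]
red [0.3913 0.1368 0.09  ]
teal1 [0.348  0.0217 0.09  ]
[ 0.5578 -0.0161  0.105 ]
```

View pics/ov1.png

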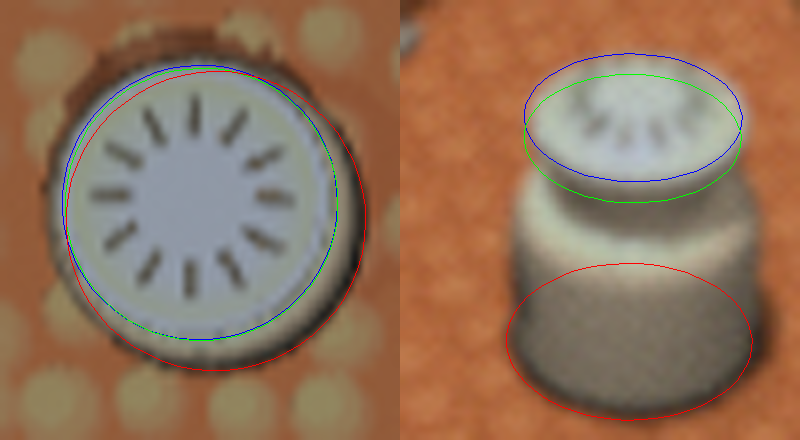

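The overlay agrees with both views, so the cap is at about (0.558, -0.016). The dish centre is (0.490, -0.220), measuring 195 mm across. The puller is at about (0.538, 0.231) with its long axis at 41°. I'll write a target-to-shift helper.

```bash
cat >> h.py <<'E'
def goal(x,y,z,yaw,state=None):
    """tool down, tool y axis at world angle yaw (deg); prints shift (m) and turn (/pi)"""
    s=state or readout.read_state(); Rc=R.from_rotvec(s['tcp_rot']).as_matrix()
    a=np.radians(yaw); ty=np.array([np.cos(a),np.sin(a),0]); tz=np.array([0,0,-1.]); Rt=np.c_[np.cross(ty,tz),ty,tz]
    d=Rc.T@(np.array([x,y,z])-s['tool_pos']); t=R.from_matrix(Rc.T@Rt).as_rotvec()/np.pi
    return np.r_[d,t].round(4)
def st():
    s=readout.read_state(); Rc=R.from_rotvec(s['tcp_rot']).as_matrix()
    print('t',round(s['time'],2),'tcp',s['tool_pos'].round(4),'yaw',np.degrees(np.arctan2(Rc[1,1],Rc[0,1])).round(2),'tilt',(Rc[:2,2]).round(4),'F',s['wrist_force'].round(2),'M',s['torque'].round(2),'w',round(s['width'],3),'q6',s['q'][5].round(2))
E
python3 -c "
from h import *
st();print(goal(.538,.2315,.17,-48.9))"
```

```text
t 0.1 tcp [0.3035 0.6022 0.2301] yaw 63.26 tilt [-0.001  -0.0018] F [ 0.36 -0.8  -0.66] M [-0.03  0.   -0.04] w 0.999 q6 -0.04
[-3.763e-01 -2.254e-01  6.050e-02 -4.000e-04  6.000e-04  6.231e-01]
```

Emit:
apply_moves(plan=[[[-0.3763,-0.2254,0.0605,-0.0004,0.0006,0.6231,-1],[-0.3763,-0.2254,0.0605,-0.0004,0.0006,0.6231,-1],[-0.3763,-0.2254,0.0605,-0.0004,0.0006,0.6231,-1],[-0.3763,-0.2254,0.0605,-0.0004,0.0006,0.6231,-1],[-0.3763,-0.2254,0.0605,-0.0004,0.0006,0.6231,-1],[-0.3763,-0.2254,0.0605,-0.0004,0.0006,0.6231,-1],[-0.3763,-0.2254,0.0605,-0.0004,0.0006,0.6231,-1],[-0.3763,-0.2254,0.0605,-0.0004,0.0006,0.6231,-1]]], force=70)

```text
time: 0.77
tool_pos: [0.4807, 0.3218, 0.1851]
tcp_rot: [-2.109, -2.327, -0.0]
wrist_force: [0.5, 0.8, -0.1]
width: 1.0
```

```bash
python3 -c "
from h import *
st();print(goal(.538,.2315,.17,-48.9))"
```

```text
t 0.77 tcp [0.4807 0.3218 0.1851] yaw 5.62 tilt [-0.0005  0.0008] F [ 0.54  0.77 -0.1 ] M [ 0.02 -0.01 -0.  ] w 1.0 q6 0.45
[-9.550e-02  4.820e-02  1.500e-02 -2.000e-04 -2.000e-04  3.029e-01]
```

Emit:
apply_moves(plan=[[[-0.0955,0.0482,0.015,0,0,0.303,-1],[-0.0955,0.0482,0.015,0,0,0.303,-1],[-0.0955,0.0482,0.015,0,0,0.303,-1],[-0.0955,0.0482,0.015,0,0,0.303,-1],[-0.0955,0.0482,0.015,0,0,0.303,-1],[-0.0955,0.0482,0.015,0,0,0.303,-1],[-0.0955,0.0482,0.015,0,0,0.303,-1],[-0.0955,0.0482,0.015,0,0,0.303,-1]]])

```text
time: 1.43
tool_pos: [0.5379, 0.2334, 0.17]
tcp_rot: [-2.941, -1.101, 0.001]
wrist_force: [-0.7, -0.8, -0.1]
width: 1.001
```

```bash
python3 -c "
from h import *
st();print(goal(.538,.2315,.17,-48.9))
for n in('top','side'):
    im=read_camera(n); cv2.imwrite(f'pics/{n}1.png',im[:,:,::-1])
t=cv2.imread('pics/top1.png')[:,:,::-1]; s=cv2.imread('pics/side1.png')[:,:,::-1]
a=cv2.resize(t[170:270,100:200],None,fx=4,fy=4,interpolation=2);b=cv2.resize(s[100:200,200:300],None,fx=4,fy=4,interpolation=2)
cv2.imwrite('pics/c2.png',np.hstack([a,b])[:,:,::-1])
"
```

```text
t 1.43 tcp [0.5379 0.2334 0.17  ] yaw -48.95 tilt [-0.0011  0.0007] F [-0.73 -0.76 -0.08] M [ 0.03 -0.04 -0.08] w 1.001 q6 1.22
[-0.0012  0.0015 -0.     -0.0004  0.0001 -0.0003]
```

View pics/c2.png

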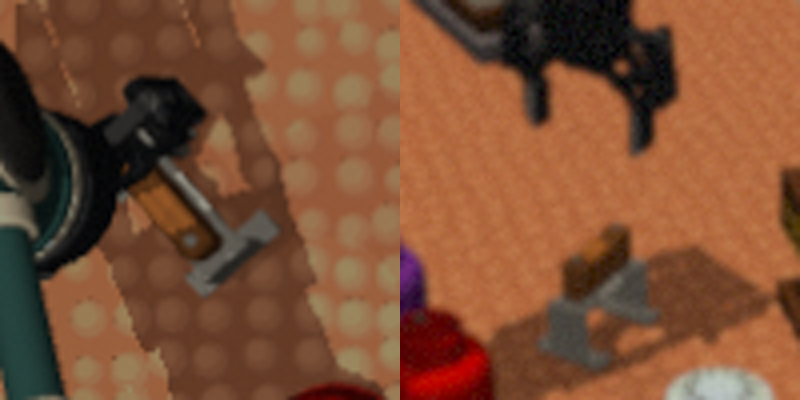

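The gripper straddles the wooden bar: in the side view the fingers are above the bar at crop (597,262), jaws across its thickness. Going down.

Emit:
apply_moves(plan=[[[-0.0012,0.0015,0.03,0,0,0,-1],[-0.0012,0.0015,0.06,0,0,0,-1],[-0.0012,0.0015,0.085,0,0,0,-1],[-0.0012,0.0015,0.1,0,0,0,-1],[-0.0012,0.0015,0.115,0,0,0,-1],[-0.0012,0.0015,0.115,0,0,0,-1],[-0.0012,0.0015,0.115,0,0,0,0.2],[-0.0012,0.0015,0.115,0,0,0,0.2]]])

```text
time: 2.2
tool_pos: [0.5389, 0.2323, 0.0564]
tcp_rot: [-2.937, -1.112, -0.002]
wrist_force: [0.6, 0.6, -0.3]
width: 0.748
```

```bash
python3 -c "
from h import *
st()
t=read_camera('top'); s=read_camera('side')
a=cv2.resize(t[170:270,100:200],None,fx=4,fy=4,interpolation=2);b=cv2.resize(s[120:220,200:300],None,fx=4,fy=4,interpolation=2)
cv2.imwrite('pics/c3.png',np.hstack([a,b])[:,:,::-1])
"
```

```text
t 2.2 tcp [0.5389 0.2323 0.0564] yaw -48.51 tilt [0.0009 0.0015] F [ 0.59  0.65 -0.29] M [0.04 0.02 0.06] w 0.748 q6 1.21
```

View pics/c3.png

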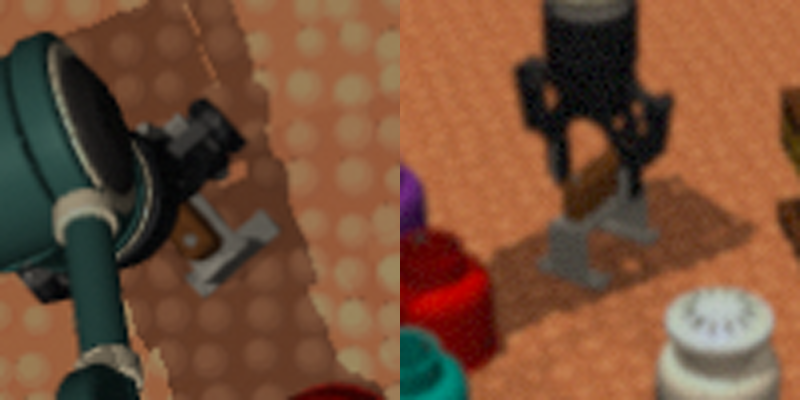

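Fingers straddle the bar, undisturbed. Closing fully.

Emit:
apply_moves(plan=[[[0,0,0,0,0,0,1],[0,0,0,0,0,0,1],[0,0,0,0,0,0,1],[0,0,0,0,0,0,1],[0,0,0,0,0,0,1],[0,0,0,0,0,0,1],[0,0,0,0,0,0,1],[0,0,0,0,0,0,1]]])

```text
time: 2.97
tool_pos: [0.5393, 0.2323, 0.0569]
tcp_rot: [-2.938, -1.111, -0.004]
wrist_force: [0.5, -1.0, 5.5]
width: 0.221
```

```bash
python3 -c "
from h import *
st()"
```

```text
t 2.97 tcp [0.5393 0.2323 0.0569] yaw -48.58 tilt [0.002  0.0018] F [ 0.45 -1.05  5.53] M [-0.02  0.15  0.02] w 0.221 q6 1.21
```

Emit:
apply_moves(plan=[[[0,0,-0.015,0,0,0,1],[0,0,-0.03,0,0,0,1],[0,0,-0.05,0,0,0,1],[0,0,-0.07,0,0,0,1],[0,0,-0.09,0,0,0,1],[0,0,-0.11,0,0,0,1],[0,0,-0.12,0,0,0,1],[0,0,-0.12,0,0,0,1]]])

```text
time: 3.63
tool_pos: [0.5398, 0.2325, 0.1782]
tcp_rot: [-2.938, -1.111, -0.008]
wrist_force: [2.4, 0.1, -1.3]
width: 0.222
```

```bash
python3 -c "
from h import *
st();print(goal(.558,.12,.17,-90))"
```

```text
t 3.63 tcp [0.5398 0.2325 0.1782] yaw -48.58 tilt [0.0043 0.0027] F [ 2.42  0.14 -1.32] M [ 0.03  0.03 -0.01] w 0.222 q6 1.21
[-0.0608  0.0964  0.008  -0.0003 -0.0016  0.2301]
```

Emit:
apply_moves(plan=[[[-0.0608,0.0964,0.008,0,0,0.23,1],[-0.0608,0.0964,0.008,0,0,0.23,1],[-0.0608,0.0964,0.008,0,0,0.23,1],[-0.0608,0.0964,0.008,0,0,0.23,1],[-0.0608,0.0964,0.008,0,0,0.23,1],[-0.0608,0.0964,0.008,0,0,0.23,1],[-0.0608,0.0964,0.008,0,0,0.23,1],[-0.0608,0.0964,0.008,0,0,0.23,1]]])

```text
time: 4.3
tool_pos: [0.5555, 0.1191, 0.1657]
tcp_rot: [-3.141, -0.005, 0.004]
wrist_force: [0.6, -0.5, -1.6]
width: 0.22
```

```bash
python3 -c "
from h import *
st();print(goal(.558,.12,.134,-90))
t=read_camera('top'); s=read_camera('side');cv2.imwrite('pics/top4.png',t[:,:,::-1]);cv2.imwrite('pics/side4.png',s[:,:,::-1])
u,v=proj('top',[.558,.12,.12]).astype(int);U,V=proj('side',[.558,.1,.12]).astype(int);print(u,v,U,V)
a=cv2.resize(t[v-50:v+50,u-50:u+50],None,fx=4,fy=4,interpolation=2);b=cv2.resize(s[V-50:V+50,U-50:U+50],None,fx=4,fy=4,interpolation=2)
cv2.imwrite('pics/c4.png',np.hstack([a,b])[:,:,::-1])
"
```

```text
t 4.3 tcp [0.5555 0.1191 0.1657] yaw -89.83 tilt [-0.0028  0.0006] F [ 0.62 -0.52 -1.63] M [ 0.02 -0.02  0.06] w 0.22 q6 1.73
[ 0.0026 -0.0009  0.0317 -0.0002  0.0009  0.0009]
186 210 266 171
```

View pics/c4.png

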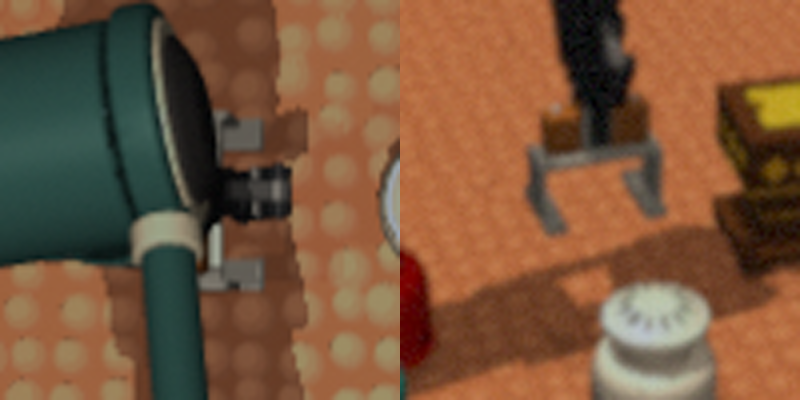

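```bash
python3 -c "
from h import *
t=cv2.imread('pics/top4.png');s=cv2.imread('pics/side4.png')
a=cv2.resize(t[180:240,180:215],None,fx=10,fy=10,interpolation=0);b=cv2.resize(s[140:190,240:285],None,fx=10,fy=10,interpolation=0)
o=np.zeros((600,800,3),np.uint8);o[:,:350]=a;o[:500,350:]=b;cv2.imwrite('pics/c5.png',o)
"
```

```text
(no output)
```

View pics/c5.png

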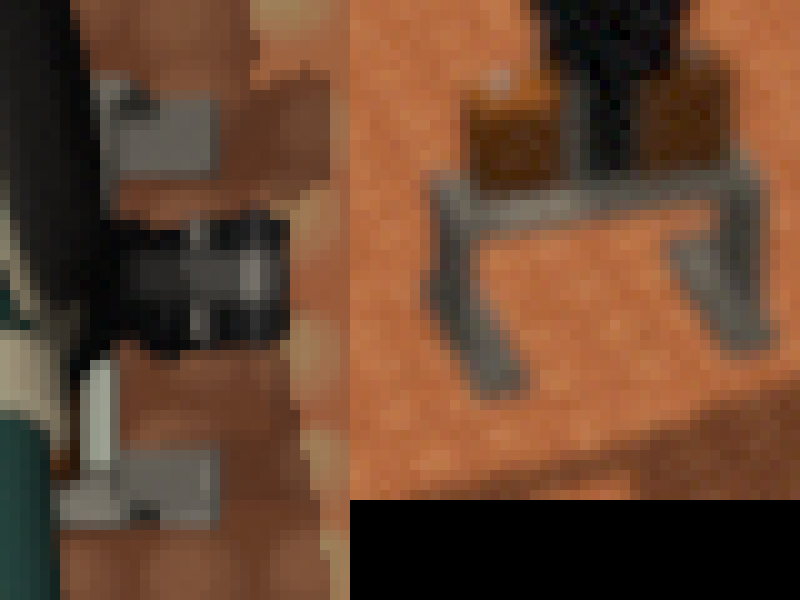

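```bash
python3 -c "
from h import *
np.set_printoptions(precision=4,suppress=True)
z=.114
for v in (188.8,197.3,224.1,232.2,210.6): print(v,onz('top',201.5,v,z))
for u,v in ((252,179),(257.3,178.3),(276.5,174.5),(281.8,174)): print(onz('side',u,v,.1105))
for k in ((( 201.5,197.3),(257.,0)),):pass
print(tri((201.5,228.2),(254.6,178.8)),tri((201.5,193),(279.2,174.3)))
"
```

```text
188.8 [0.6049 0.088  0.114 ]
197.3 [0.5862 0.0882 0.114 ]
224.1 [0.5275 0.0886 0.114 ]
232.2 [0.5098 0.0888 0.114 ]
210.6 [0.557  0.0884 0.114 ]
[0.5117 0.0903 0.1105]
[0.5275 0.0891 0.1105]
[0.5879 0.0913 0.1105]
[0.6038 0.089  0.1105]
(array([0.5189, 0.0891, 0.1105]), np.float64(0.0006428392391342771)) (array([0.5957, 0.0885, 0.1114]), np.float64(0.00047089228196290966))
```

Feet span 95 mm (expected 94), level, centred at x=0.557, y=0.119. The puller is therefore 1.8 mm to +x of the TCP, with its underside 57 mm below it. Lowering to entry height (underside at z 77).

Emit:
apply_moves(plan=[[[0.0004,0,0.015,0,0.0009,0.0009,1],[0.0004,0,0.0317,0,0.0009,0.0009,1],[0.0004,0.015,0.0317,0,0.0009,0.0009,1],[0.0004,0.03,0.0317,0,0.0009,0.0009,1],[0.0004,0.04,0.0317,0,0.0009,0.0009,1],[0.0004,0.045,0.0317,0,0.0009,0.0009,1],[0.0004,0.045,0.0317,0,0.0009,0.0009,1],[0.0004,0.045,0.0317,0,0.0009,0.0009,1]]])

```text
time: 5.07
tool_pos: [0.5572, 0.0745, 0.1361]
tcp_rot: [-3.14, 0.004, -0.005]
wrist_force: [-0.1, -0.2, -1.7]
width: 0.226
```

```bash
python3 -c "
from h import *
st();print(goal(.5558,-.0163,.134,-90))
t=read_camera('top'); s=read_camera('side');cv2.imwrite('pics/top6.png',t[:,:,::-1]);cv2.imwrite('pics/side6.png',s[:,:,::-1])
a=cv2.resize(t[180:240,200:280],None,fx=5,fy=5,interpolation=2);b=cv2.resize(s[150:230,240:320],None,fx=5,fy=5,interpolation=2)
o=np.zeros((400,800,3),np.uint8);o[:300,:400]=a;o[:,400:]=b;cv2.imwrite('pics/c6.png',o[:,:,::-1])
"
```

```text
t 5.07 tcp [0.5572 0.0745 0.1361] yaw -90.16 tilt [0.0034 0.0016] F [-0.05 -0.21 -1.67] M [-0.01 -0.01 -0.01] w 0.226 q6 1.66
[-0.0011  0.0908  0.0019 -0.0005 -0.0011 -0.0009]
```

View pics/c6.png

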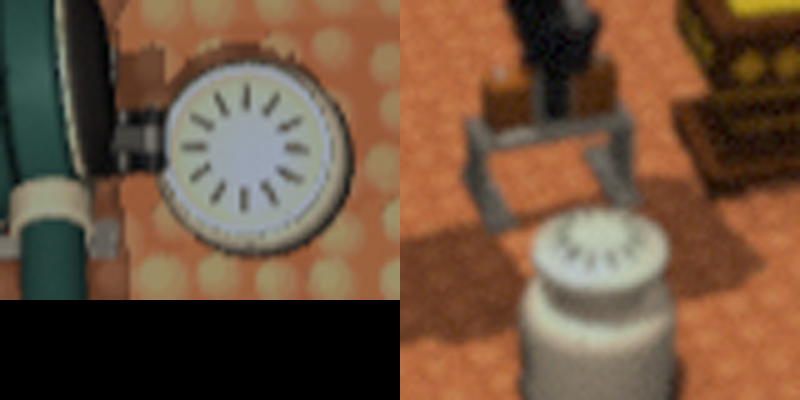

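Emit:
apply_moves(plan=[[[-0.0006,0.006,0.001,0,-0.0006,-0.0005,1],[-0.0006,0.012,0.001,0,-0.0006,-0.0005,1],[-0.0006,0.018,0.001,0,-0.0006,-0.0005,1],[-0.0006,0.024,0.001,0,-0.0006,-0.0005,1],[-0.0006,0.03,0.001,0,-0.0006,-0.0005,1],[-0.0006,0.035,0.001,0,-0.0006,-0.0005,1],[-0.0006,0.035,0.001,0,-0.0006,-0.0005,1],[-0.0006,0.035,0.001,0,-0.0006,-0.0005,1]]])

```text
time: 5.83
tool_pos: [0.5563, 0.039, 0.1347]
tcp_rot: [-3.14, 0.003, -0.002]
wrist_force: [0.5, -0.8, -1.5]
width: 0.223
```

```bash
python3 -c "
from h import *
st();print(goal(.5558,-.0163,.134,-90))
t=read_camera('top'); s=read_camera('side');cv2.imwrite('pics/top7.png',t[:,:,::-1]);cv2.imwrite('pics/side7.png',s[:,:,::-1])
a=cv2.resize(t[180:240,200:280],None,fx=5,fy=5,interpolation=2);b=cv2.resize(s[150:230,240:320],None,fx=5,fy=5,interpolation=2)
o=np.zeros((400,800,3),np.uint8);o[:300,:400]=a;o[:,400:]=b;cv2.imwrite('pics/c7.png',o[:,:,::-1])
"
```

```text
t 5.83 tcp [0.5563 0.039  0.1347] yaw -90.11 tilt [0.001  0.0013] F [ 0.45 -0.82 -1.55] M [-0.   -0.05 -0.03] w 0.223 q6 1.6
[-0.0003  0.0553  0.0007 -0.0004 -0.0003 -0.0006]
```

View pics/c7.png

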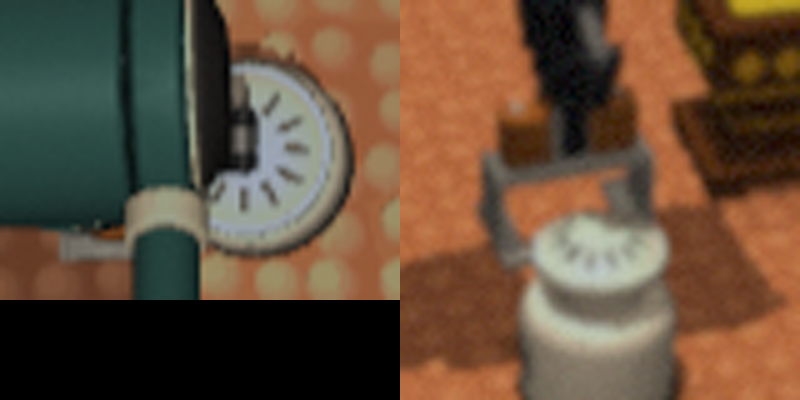

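The side view shows the feet just reaching the rim at entry height, straddling it. Continuing.

Emit:
apply_moves(plan=[[[0,0.004,0,0,0,0,1],[0,0.008,0,0,0,0,1],[0,0.012,0,0,0,0,1],[0,0.016,0,0,0,0,1],[0,0.02,0,0,0,0,1],[0,0.024,0,0,0,0,1],[0,0.028,0,0,0,0,1],[0,0.028,0,0,0,0,1]]])

```text
time: 6.6
tool_pos: [0.5562, 0.0106, 0.1347]
tcp_rot: [-3.141, 0.003, -0.001]
wrist_force: [-0.6, -0.7, -1.7]
width: 0.22
```

```bash
python3 -c "
from h import *
st();print(goal(.5558,-.0163,.134,-90))
s=read_camera('side');cv2.imwrite('pics/side8.png',s[:,:,::-1])
crop(s,285,195,40,40,7,'c8.png')
"
```

```text
t 6.6 tcp [0.5562 0.0106 0.1347] yaw -90.09 tilt [0.0009 0.0008] F [-0.6 -0.7 -1.7] M [ 0.08  0.   -0.02] w 0.22 q6 1.55
[-0.0004  0.0269  0.0007 -0.0003 -0.0003 -0.0005]
```

View pics/c8.png

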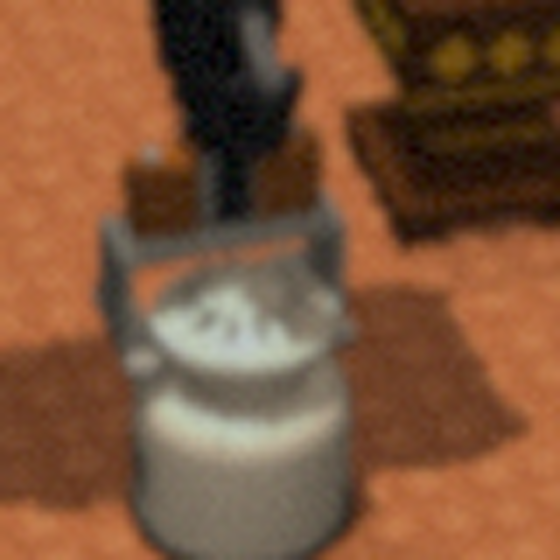

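No contact force, and the feet sit under the rim on both sides. Completing the slide.

Emit:
apply_moves(plan=[[[0,0.004,0,0,0,0,1],[0,0.008,0,0,0,0,1],[0,0.012,0,0,0,0,1],[0,0.016,0,0,0,0,1],[0,0.02,0,0,0,0,1],[0,0.024,0,0,0,0,1],[0,0.0268,0,0,0,0,1],[0,0.0268,0,0,0,0,1]]])

```text
time: 7.32
tool_pos: [0.5562, -0.016, 0.1347]
tcp_rot: [-3.141, 0.002, -0.002]
wrist_force: [0.4, -0.4, -1.1]
width: 0.222
```

```bash
python3 -c "
from h import *
st();print(goal(.5558,-.0163,.134,-90))
s=read_camera('side');cv2.imwrite('pics/side9.png',s[:,:,::-1])
crop(s,285,200,40,40,7,'c9.png')
c=[.5578,-.0163]
for p in ([.558,-.0468,.08],): print(proj('side',p))
for x in (-47,-30,30,47): print(x,proj('side',[.558+x/1000,-.0163-.0305,.08]))
"
```

```text
t 7.32 tcp [ 0.5562 -0.016   0.1347] yaw -90.09 tilt [0.001  0.0009] F [ 0.44 -0.4  -1.1 ] M [-0.06  0.05  0.  ] w 0.222 q6 1.5
[-0.0004  0.0003  0.0007 -0.0003 -0.0003 -0.0005]
[282.2163202  211.38885632]
-47 [266.03424106 214.61638799]
-30 [271.92507098 213.44138176]
30 [292.37291552 209.36344154]
47 [298.06797734 208.2278507 ]
```

View pics/c9.png

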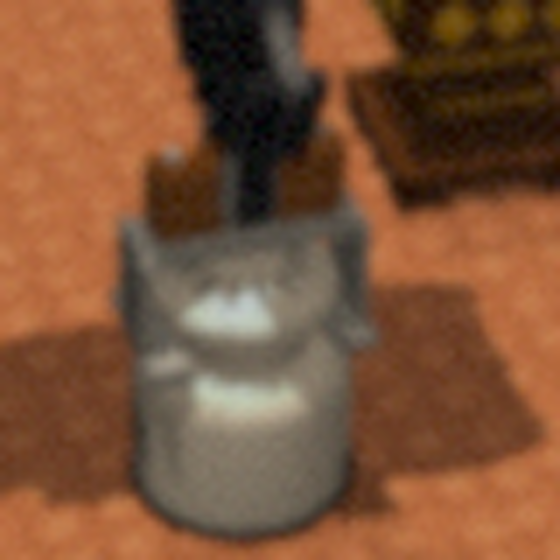

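Emit:
apply_moves(plan=[[[0,0,-0.003,0,0,0,1],[0,0,-0.006,0,0,0,1],[0,0,-0.008,0,0,0,1],[0,0,-0.0095,0,0,0,1],[0,0,-0.011,0,0,0,1],[0,0,-0.0125,0,0,0,1],[0,0,-0.0135,0,0,0,1],[0,0,-0.0135,0,0,0,1]]])

```text
time: 8.03
tool_pos: [0.5554, -0.0153, 0.1473]
tcp_rot: [-3.14, 0.001, 0.001]
wrist_force: [1.1, 0.5, -10.0]
width: 0.227
```

```bash
python3 -c "
from h import *
st()
s=read_camera('side');cv2.imwrite('pics/side10.png',s[:,:,::-1])
crop(s,285,200,40,40,7,'c10.png')
"
```

```text
t 8.03 tcp [ 0.5554 -0.0153  0.1473] yaw -90.05 tilt [-0.0009  0.0014] F [  1.12   0.45 -10.02] M [ 0.03 -0.3   0.03] w 0.227 q6 1.5
```

View pics/c10.png

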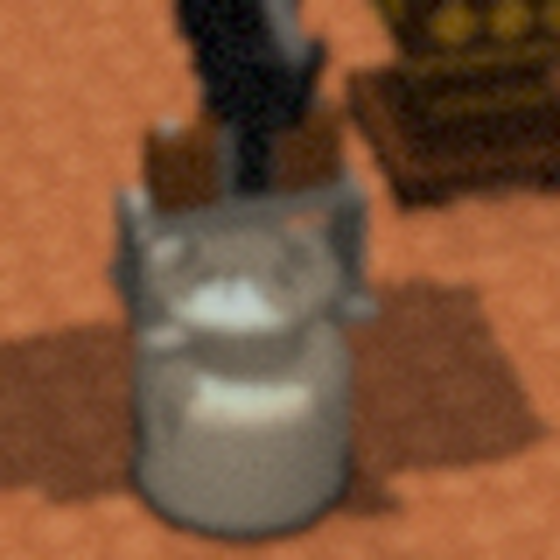

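The feet bear on the rim with about 8 N of pull. Continuing straight up.

Emit:
apply_moves(plan=[[[0,0,-0.0015,0,0,0,1],[0,0,-0.003,0,0,0,1],[0,0,-0.0045,0,0,0,1],[0,0,-0.006,0,0,0,1],[0,0,-0.0075,0,0,0,1],[0,0,-0.009,0,0,0,1],[0,0,-0.01,0,0,0,1],[0,0,-0.01,0,0,0,1]]])

```text
time: 8.75
tool_pos: [0.5568, -0.0155, 0.1593]
tcp_rot: [-3.141, 0.002, -0.004]
wrist_force: [0.1, -0.5, -2.2]
width: 0.225
```

```bash
python3 -c "
from h import *
st()
s=read_camera('side');cv2.imwrite('pics/side11.png',s[:,:,::-1])
crop(s,285,195,40,40,7,'c11.png')
"
```

```text
t 8.75 tcp [ 0.5568 -0.0155  0.1593] yaw -90.06 tilt [0.0027 0.0009] F [ 0.09 -0.49 -2.21] M [-0.01 -0.    0.03] w 0.225 q6 1.5
```

View pics/c11.png

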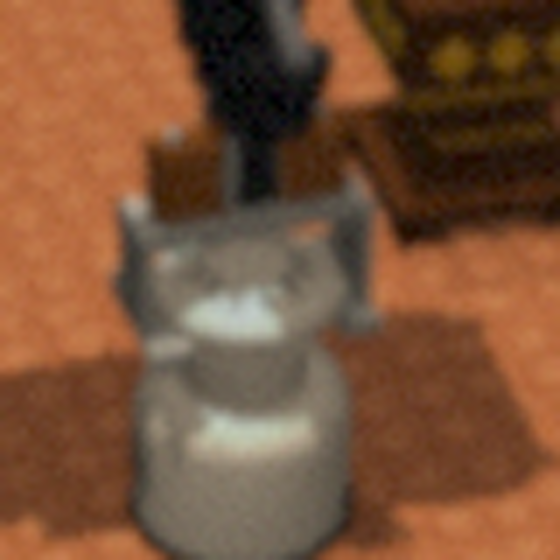

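Emit:
apply_moves(plan=[[[0,0,-0.004,0,0,0,1],[0,0,-0.008,0,0,0,1],[0,0,-0.012,0,0,0,1],[0,0,-0.016,0,0,0,1],[0,0,-0.02,0,0,0,1],[0,0,-0.025,0,0,0,1],[0,0,-0.03,0,0,0,1],[0,0,-0.03,0,0,0,1]]])

```text
time: 9.47
tool_pos: [0.557, -0.0155, 0.1898]
tcp_rot: [-3.141, 0.002, -0.005]
wrist_force: [0.2, 0.2, -1.1]
width: 0.221
```

```bash
python3 -c "
from h import *
st();print(goal(.5,-.2196,.188,-90),goal(.4882,-.2196,.188,-90))
s=read_camera('side');cv2.imwrite('pics/side12.png',s[:,:,::-1])
crop(s,285,190,45,40,7,'c12.png')
"
```

```text
t 9.47 tcp [ 0.557  -0.0155  0.1898] yaw -90.06 tilt [0.0033 0.0009] F [ 0.17  0.17 -1.06] M [-0.05 -0.03  0.02] w 0.221 q6 1.5
[-0.0568  0.2041  0.0014 -0.0003 -0.001  -0.0003] [-0.0686  0.2042  0.0013 -0.0003 -0.001  -0.0003]
```

View pics/c12.png

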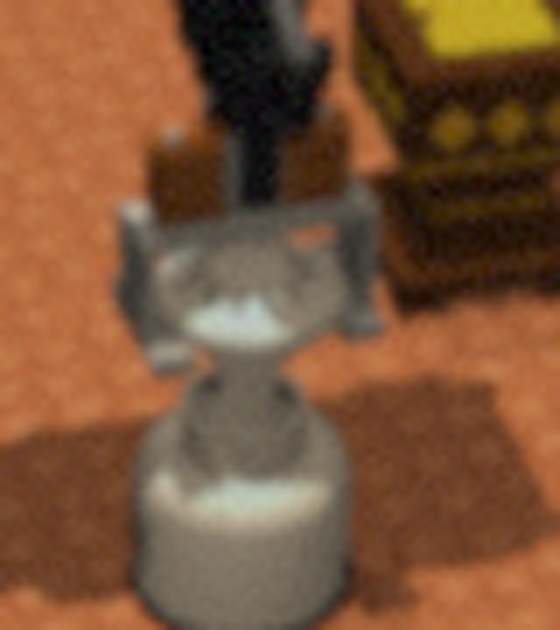

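The cap rides on both feet with its stem clear of the collar. Carrying it gently to above the dish.

Emit:
apply_moves(plan=[[[-0.0013,0.004,0,0,0,0,1],[-0.004,0.012,0,0,0,0,1],[-0.008,0.024,0,0,0,0,1],[-0.0125,0.037,0,0,0,0,1],[-0.017,0.051,0,0,0,0,1],[-0.022,0.065,0,0,0,0,1],[-0.0265,0.079,0,0,0,0,1],[-0.031,0.092,0,0,0,0,1]]])

```text
time: 10.18
tool_pos: [0.5239, -0.1095, 0.1878]
tcp_rot: [-3.141, 0.003, -0.0]
wrist_force: [0.4, 0.3, -1.6]
width: 0.222
```

Emit:
apply_moves(plan=[[[-0.0045,0.014,0,0,0,0,1],[-0.009,0.028,0,0,0,0,1],[-0.014,0.042,0,0,0,0,1],[-0.019,0.056,0,0,0,0,1],[-0.0235,0.07,0,0,0,0,1],[-0.0275,0.082,0,0,0,0,1],[-0.031,0.092,0,0,0,0,1],[-0.033,0.098,0,0,0,0,1]]])

```text
time: 10.85
tool_pos: [0.4911, -0.2071, 0.1878]
tcp_rot: [-3.141, 0.004, -0.001]
wrist_force: [0.1, -0.2, -2.3]
width: 0.224
```

```bash
python3 -c "
from h import *
st();print(goal(.4885,-.2196,.188,-90))
s=read_camera('side');cv2.imwrite('pics/side13.png',s[:,:,::-1])
crop(s,275,225,60,50,6,'c13.png')
"
```

```text
t 10.85 tcp [ 0.4911 -0.2071  0.1878] yaw -90.14 tilt [0.0006 0.0008] F [ 0.08 -0.2  -2.32] M [-0.05 -0.02 -0.  ] w 0.224 q6 1.13
[-0.0025  0.0125 -0.0002 -0.0003 -0.0002 -0.0008]
```

View pics/c13.png

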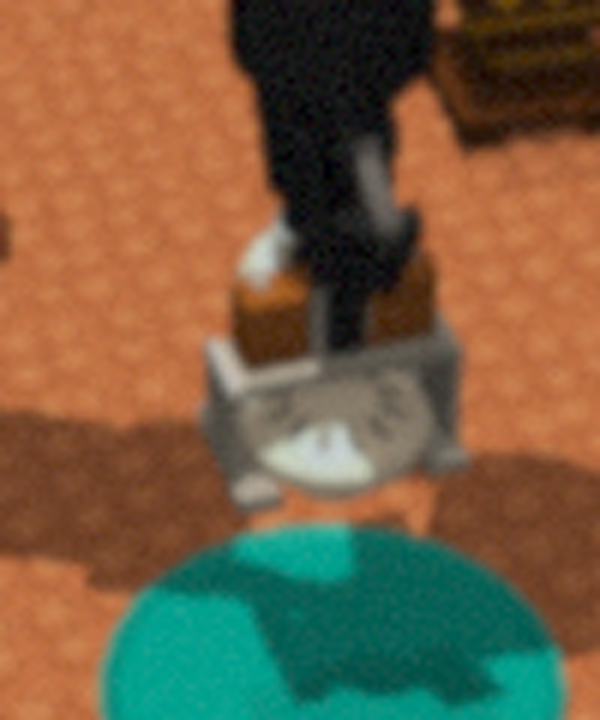

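Emit:
apply_moves(plan=[[[-0.001,0.004,0.003,0,0,0,1],[-0.002,0.009,0.011,0,0,0,1],[-0.0025,0.0125,0.022,0,0,0,1],[-0.0025,0.0125,0.036,0,0,0,1],[-0.0025,0.0125,0.05,0,0,0,1],[-0.0025,0.0125,0.064,0,0,0,1],[-0.0025,0.0125,0.076,0,0,0,1],[-0.0025,0.0125,0.084,0,0,0,1]]])

```text
time: 11.57
tool_pos: [0.4883, -0.2169, 0.1012]
tcp_rot: [-3.139, 0.001, 0.003]
wrist_force: [-0.5, -0.3, -1.9]
width: 0.225
```

```bash
python3 -c "
from h import *
st();print(goal(.4885,-.2196,.188,-90))
s=read_camera('side');cv2.imwrite('pics/side14.png',s[:,:,::-1])
crop(s,275,255,50,50,6,'c14.png')
"
```

```text
t 11.57 tcp [ 0.4883 -0.2169  0.1012] yaw -90.02 tilt [-0.0021  0.0027] F [-0.52 -0.34 -1.93] M [0.01 0.01 0.01] w 0.225 q6 1.1
[ 0.      0.0025 -0.0868 -0.0008  0.0007 -0.0001]
```

View pics/c14.png

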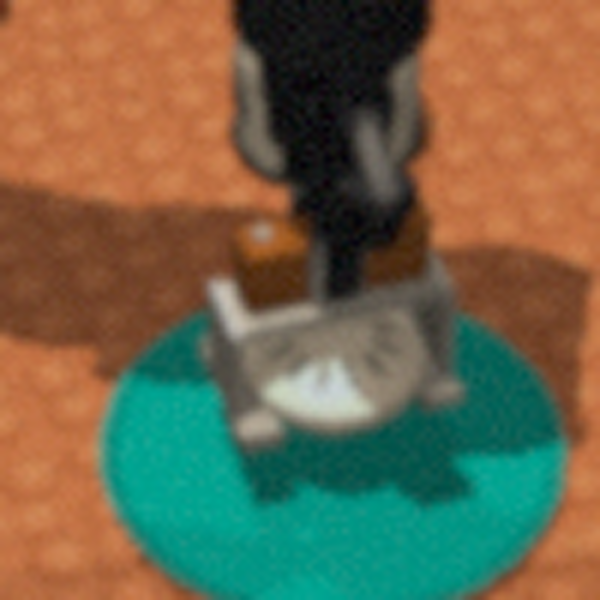

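Emit:
apply_moves(plan=[[[0,0.001,0.005,0,0,0,1],[0,0.001,0.01,0,0,0,1],[0,0.001,0.014,0,0,0,1],[0,0.001,0.017,0,0,0,1],[0,0.001,0.019,0,0,0,1],[0,0.001,0.021,0,0,0,1],[0,0.001,0.023,0,0,0,1],[0,0.001,0.023,0,0,0,1]]])

```text
time: 12.28
tool_pos: [0.4894, -0.2187, 0.0807]
tcp_rot: [-3.14, 0.001, -0.001]
wrist_force: [-0.5, -1.3, -2.7]
width: 0.22
```

```bash
python3 -c "
from h import *
st();print(goal(.4885,-.2196,.0705,-90))
s=read_camera('side');cv2.imwrite('pics/side15.png',s[:,:,::-1])
crop(s,275,265,40,45,8,'c15.png')
"
```

```text
t 12.28 tcp [ 0.4894 -0.2187  0.0807] yaw -90.05 tilt [0.0007 0.0012] F [-0.51 -1.26 -2.74] M [ 0.06  0.01 -0.04] w 0.22 q6 1.1
[-0.0009  0.0009  0.0102 -0.0004 -0.0002 -0.0003]
```

View pics/c15.png

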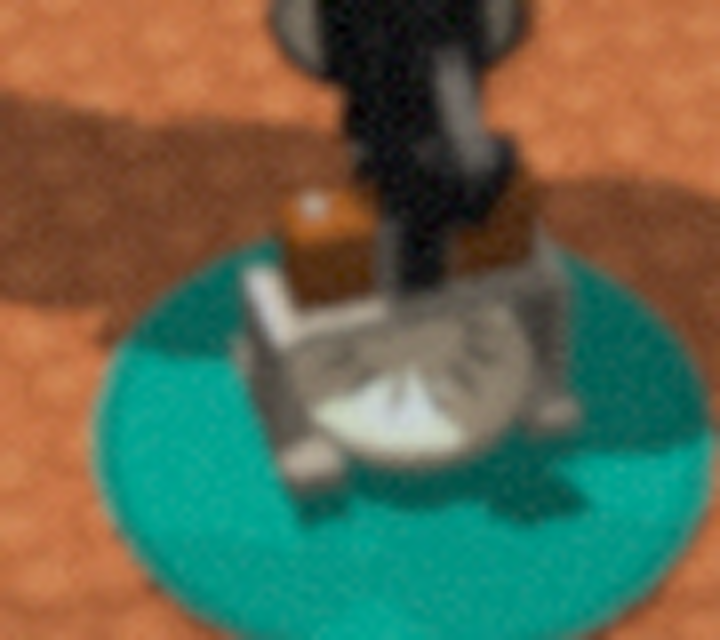

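Emit:
apply_moves(plan=[[[0,0,0.0012,0,0,0,1],[0,0,0.0025,0,0,0,1],[0,0,0.0037,0,0,0,1],[0,0,0.005,0,0,0,1],[0,0,0.0065,0,0,0,1],[0,0,0.008,0,0,0,1],[0,0,0.0095,0,0,0,1],[0,0,0.0095,0,0,0,1]]])

```text
time: 13.0
tool_pos: [0.4893, -0.2186, 0.071]
tcp_rot: [-3.14, 0.001, -0.001]
wrist_force: [0.9, -0.5, -2.0]
width: 0.224
```

```bash
python3 -c "
from h import *
st();print(goal(.4885,-.2196,.0705,-90))
s=read_camera('side');cv2.imwrite('pics/side16.png',s[:,:,::-1])
crop(s,275,265,40,45,8,'c16.png')
"
```

```text
t 13.0 tcp [ 0.4893 -0.2186  0.071 ] yaw -90.05 tilt [0.0003 0.0014] F [ 0.94 -0.53 -2.05] M [ 0.05 -0.02  0.03] w 0.224 q6 1.1
[-0.0008  0.001   0.0005 -0.0004 -0.0001 -0.0003]
```

View pics/c16.png

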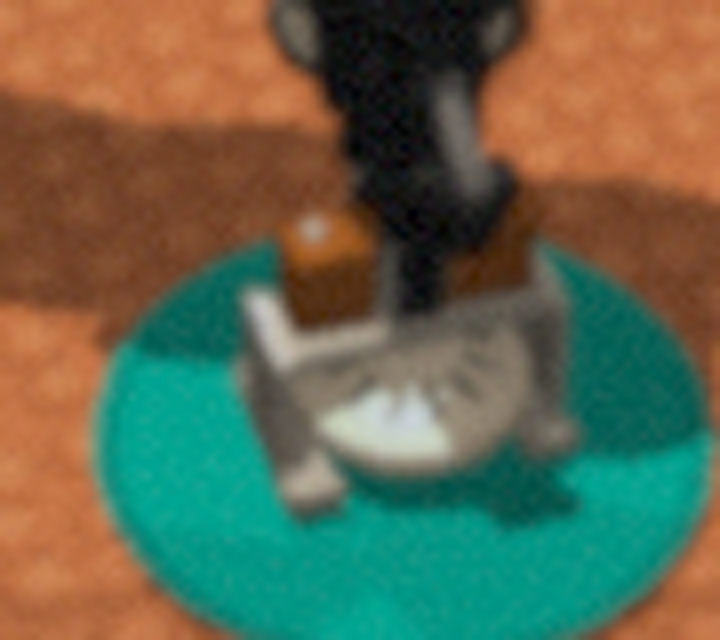

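The cap now stands on its stem on the dish floor: the puller dropped about 25 crop px and the cap only about 8. The feet hang free below the rim. Drawing the puller out along +y.

Emit:
apply_moves(plan=[[[0,-0.003,0,0,0,0,1],[0,-0.006,0,0,0,0,1],[0,-0.009,0,0,0,0,1],[0,-0.012,0,0,0,0,1],[0,-0.015,0,0,0,0,1],[0,-0.018,0,0,0,0,1],[0,-0.02,0,0,0,0,1],[0,-0.02,0,0,0,0,1]]])

```text
time: 13.72
tool_pos: [0.4895, -0.1982, 0.0714]
tcp_rot: [-3.14, 0.001, -0.001]
wrist_force: [-0.5, -0.2, -1.9]
width: 0.223
```

```bash
python3 -c "
from h import *
st();print(goal(.4893,-.1386,.0705,-90))
s=read_camera('side');cv2.imwrite('pics/side17.png',s[:,:,::-1])
crop(s,275,265,40,45,8,'c17.png')
"
```

```text
t 13.72 tcp [ 0.4895 -0.1982  0.0714] yaw -90.03 tilt [0.0008 0.0013] F [-0.55 -0.2  -1.86] M [-0.05 -0.04  0.07] w 0.223 q6 1.14
[-0.0002 -0.0596  0.001  -0.0004 -0.0002 -0.0001]
```

View pics/c17.png

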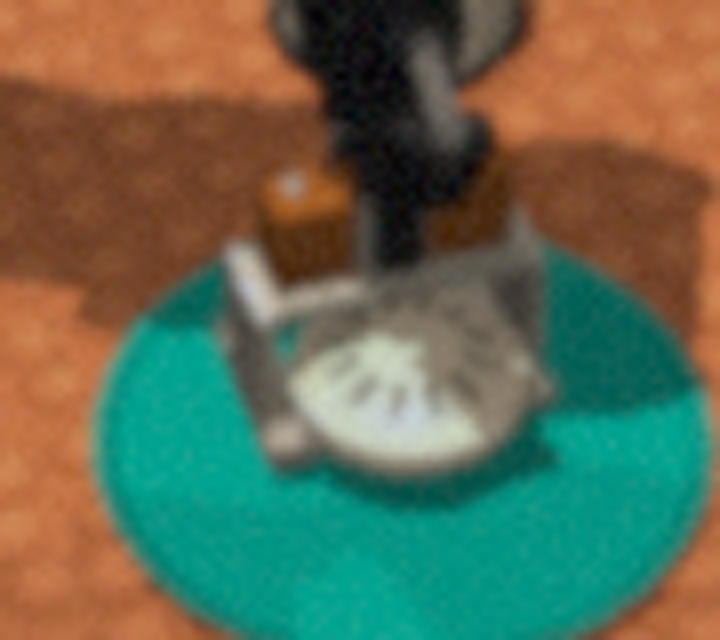

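Puller slides freely; the cap and dish haven't moved. Continuing.

Emit:
apply_moves(plan=[[[0,-0.004,0,0,0,0,1],[0,-0.009,0,0,0,0,1],[0,-0.014,0,0,0,0,1],[0,-0.02,0,0,0,0,1],[0,-0.026,0,0,0,0,1],[0,-0.032,0,0,0,0,1],[0,-0.036,0,0,0,0,1],[0,-0.036,0,0,0,0,1]]])

```text
time: 14.43
tool_pos: [0.4894, -0.1617, 0.0714]
tcp_rot: [-3.14, -0.0, -0.001]
wrist_force: [-0.4, 0.2, -2.0]
width: 0.22
```

```bash
python3 -c "
from h import *
st()
s=read_camera('side');cv2.imwrite('pics/side18.png',s[:,:,::-1])
crop(s,275,260,40,45,8,'c18.png')
"
```

```text
t 14.43 tcp [ 0.4894 -0.1617  0.0714] yaw -89.99 tilt [0.0007 0.0014] F [-0.38  0.2  -1.99] M [ 0.02 -0.01 -0.02] w 0.22 q6 1.2
```

View pics/c18.png

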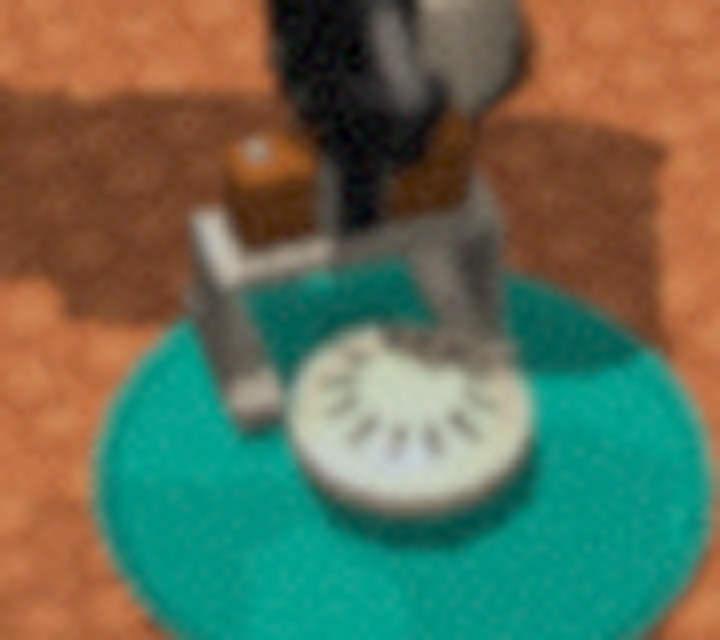

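Emit:
apply_moves(plan=[[[0,-0.006,0,0,0,0,1],[0,-0.012,0,0,0,0,1],[0,-0.018,0,0,0,0,1],[0,-0.024,0,0,0,0,1],[0,-0.026,-0.01,0,0,0,1],[0,-0.026,-0.03,0,0,0,1],[0,-0.026,-0.055,0,0,0,1],[0,-0.026,-0.08,0,0,0,1]]])

```text
time: 15.15
tool_pos: [0.4889, -0.1363, 0.1524]
tcp_rot: [-3.14, 0.001, 0.001]
wrist_force: [-0.0, 0.4, -1.7]
width: 0.219
```

```bash
python3 -c "
from h import *
st();print(goal(.55,.17,.2,-90))
s=read_camera('side');cv2.imwrite('pics/side19.png',s[:,:,::-1])
crop(s,275,245,60,60,5,'c19.png')
"
```

```text
t 15.15 tcp [ 0.4889 -0.1363  0.1524] yaw -90.03 tilt [-0.0004  0.0014] F [-0.    0.41 -1.73] M [-0.02 -0.05 -0.01] w 0.219 q6 1.25
[ 6.090e-02 -3.064e-01 -4.720e-02 -5.000e-04  1.000e-04 -1.000e-04]
```

View pics/c19.png

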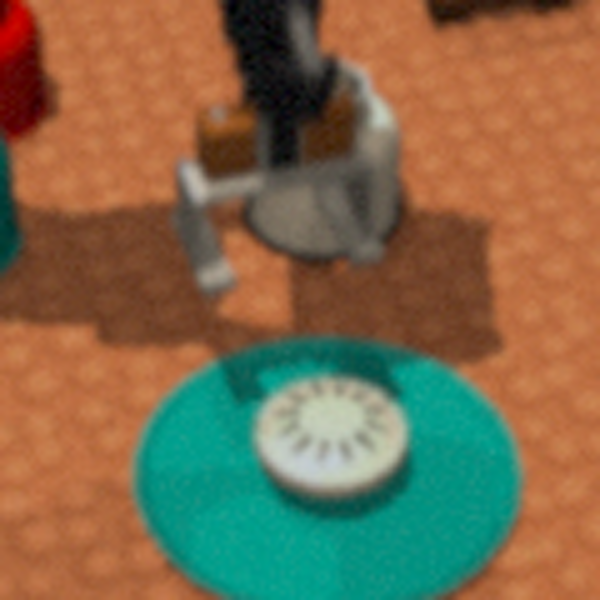

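The cap stands level on the dish, near its middle, with the puller clear. Carrying the puller up and back to the free area near (0.55, 0.18).

Emit:
apply_moves(plan=[[[0,0,-0.03,0,0,0,1],[0.002,-0.01,-0.047,0,0,0,1],[0.01,-0.05,-0.047,0,0,0,1],[0.018,-0.09,-0.047,0,0,0,1],[0.026,-0.13,-0.047,0,0,0,1],[0.034,-0.17,-0.047,0,0,0,1],[0.042,-0.21,-0.047,0,0,0,1],[0.05,-0.25,-0.047,0,0,0,1]]])

```text
time: 15.87
tool_pos: [0.5399, 0.1152, 0.1998]
tcp_rot: [-3.14, 0.001, -0.004]
wrist_force: [0.1, -0.4, -1.2]
width: 0.223
```

```bash
python3 -c "
from h import *
st();print(goal(.55,.18,.2,-90), goal(.55,.18,.08,-90))"
```

```text
t 15.87 tcp [0.5399 0.1152 0.1998] yaw -90.05 tilt [0.0023 0.0012] F [ 0.08 -0.44 -1.16] M [ 0.03 -0.03  0.02] w 0.223 q6 1.74
[ 0.0101 -0.0648 -0.0001 -0.0004 -0.0007 -0.0003] [ 0.0098 -0.0647  0.1199 -0.0004 -0.0007 -0.0003]
```

Emit:
apply_moves(plan=[[[0.005,-0.033,0,0,0,0,1],[0.01,-0.06,0.01,0,0,0,1],[0.01,-0.065,0.035,0,0,0,1],[0.01,-0.065,0.06,0,0,0,1],[0.01,-0.065,0.085,0,0,0,1],[0.01,-0.065,0.105,0,0,0,1],[0.01,-0.065,0.12,0,0,0,1],[0.01,-0.065,0.125,0,0,0,1]]])

```text
time: 16.53
tool_pos: [0.5477, 0.1779, 0.0712]
tcp_rot: [3.141, -0.001, -0.006]
wrist_force: [-0.5, -0.3, -1.9]
width: 0.224
```

```bash
python3 -c "
from h import *
st();print(goal(.55,.18,.057,-90))
s=read_camera('side');t=read_camera('top')
cv2.imwrite('pics/c20.png',np.hstack([cv2.resize(s[130:210,220:300],None,fx=5,fy=5),cv2.resize(t[170:250,120:200],None,fx=5,fy=5)])[:,:,::-1])
"
```

```text
t 16.53 tcp [0.5477 0.1779 0.0712] yaw -90.03 tilt [-0.0037 -0.0003] F [-0.47 -0.32 -1.88] M [-0.03  0.    0.02] w 0.224 q6 1.84
[ 0.0024 -0.0021  0.0142  0.0001  0.0012 -0.0001]
```

View pics/c20.png

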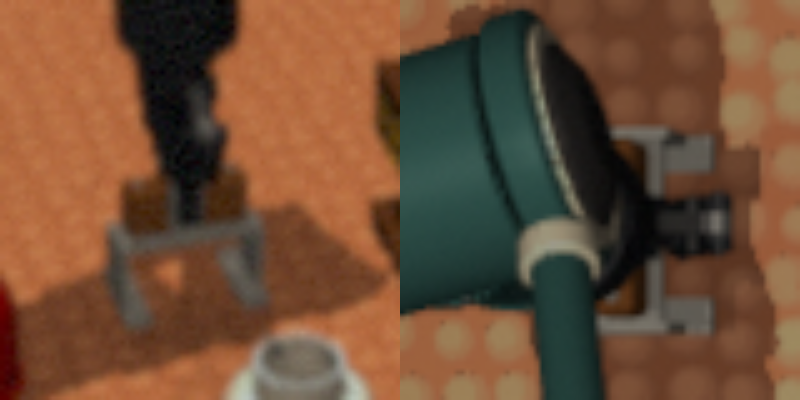

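Emit:
apply_moves(plan=[[[0,0,0.002,0,0,0,1],[0,0,0.004,0,0,0,1],[0,0,0.006,0,0,0,1],[0,0,0.008,0,0,0,1],[0,0,0.0095,0,0,0,1],[0,0,0.011,0,0,0,1],[0,0,0.0115,0,0,0,1],[0,0,0.0115,0,0,0,1]]])

```text
time: 17.3
tool_pos: [0.5498, 0.1781, 0.0622]
tcp_rot: [-3.141, 0.001, -0.001]
wrist_force: [-0.6, 0.6, -1.9]
width: 0.224
```

```bash
python3 -c "
from h import *
st()"
```

```text
t 17.3 tcp [0.5498 0.1781 0.0622] yaw -90.05 tilt [0.0006 0.001 ] F [-0.65  0.63 -1.89] M [ 0.01  0.05 -0.06] w 0.224 q6 1.84
```

Emit:
apply_moves(plan=[[[0,0,0.001,0,0,0,1],[0,0,0.002,0,0,0,1],[0,0,0.003,0,0,0,1],[0,0,0.0035,0,0,0,1],[0,0,0.004,0,0,0,1],[0,0,0.0045,0,0,0,1],[0,0,0.005,0,0,0,1],[0,0,0.005,0,0,0,1]]])

```text
time: 17.97
tool_pos: [0.5498, 0.1782, 0.0572]
tcp_rot: [-3.141, 0.001, -0.001]
wrist_force: [0.0, 0.1, -1.3]
width: 0.226
```

```bash
python3 -c "
from h import *
st()"
```

```text
t 17.97 tcp [0.5498 0.1782 0.0572] yaw -90.05 tilt [0.0007 0.001 ] F [ 0.02  0.12 -1.32] M [-0.04 -0.04 -0.04] w 0.226 q6 1.84
```

Emit:
apply_moves(plan=[[[0,0,0.0003,0,0,0,1],[0,0,0.0006,0,0,0,1],[0,0,0.0009,0,0,0,1],[0,0,0.0011,0,0,0,1],[0,0,0.0013,0,0,0,1],[0,0,0.0014,0,0,0,1],[0,0,0.0014,0,0,0,1],[0,0,0.0014,0,0,0,1]]])

```text
time: 18.63
tool_pos: [0.5501, 0.1783, 0.0569]
tcp_rot: [-3.14, 0.001, -0.002]
wrist_force: [-3.7, -0.5, 5.5]
width: 0.223
```

```bash
python3 -c "
from h import *
st()"
```

```text
t 18.63 tcp [0.5501 0.1783 0.0569] yaw -90.05 tilt [0.0013 0.0012] F [-3.66 -0.5   5.48] M [-0.13  0.44  0.02] w 0.223 q6 1.84
```

Feet are down (about 7 N). Releasing.

Emit:
apply_moves(plan=[[[0,0,-0.0005,0,0,0,0.3],[0,0,-0.0005,0,0,0,0.1],[0,0,-0.0005,0,0,0,-0.2],[0,0,-0.0005,0,0,0,-0.5],[0,0,-0.0005,0,0,0,-1],[0,0,-0.0005,0,0,0,-1],[0,0,-0.0005,0,0,0,-1],[0,0,-0.0005,0,0,0,-1]]])

```text
time: 19.3
tool_pos: [0.5499, 0.1782, 0.0564]
tcp_rot: [-3.141, 0.002, -0.001]
wrist_force: [-0.2, -0.2, -0.8]
width: 0.995
```

```bash
python3 -c "
from h import *
st()
s=read_camera('side');crop(s,265,180,40,45,8,'c21.png')"
```

```text
t 19.3 tcp [0.5499 0.1782 0.0564] yaw -90.06 tilt [0.0009 0.0011] F [-0.16 -0.15 -0.83] M [-0.01 -0.02  0.  ] w 0.995 q6 1.84
```

View pics/c21.png

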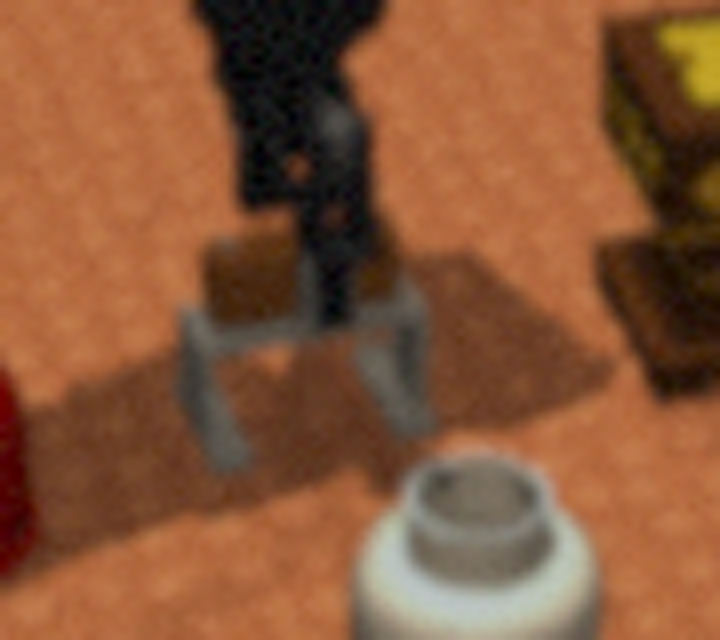

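Puller stands on its feet with the jaws open. Retreating straight up.

Emit:
apply_moves(plan=[[[0,0,-0.01,0,0,0,-1],[0,0,-0.025,0,0,0,-1],[0,0,-0.045,0,0,0,-1],[0,0,-0.07,0,0,0,-1],[0,0,-0.1,0,0,0,-1],[0,0,-0.13,0,0,0,-1],[0,0,-0.16,0,0,0,-1],[0,0,-0.18,0,0,0,-1]]])

```text
time: 20.02
tool_pos: [0.5509, 0.1783, 0.2411]
tcp_rot: [-3.139, 0.001, -0.009]
wrist_force: [0.2, -0.4, -0.1]
width: 0.997
```

Emit:
apply_moves(plan=[[[-0.03,-0.03,0,0,0,0,-1],[-0.06,-0.06,0,0,0,0,-1],[-0.08,-0.09,0,0,0,0,-1],[-0.1,-0.12,0,0,0,0,-1],[-0.12,-0.15,0,0,0,0,-1],[-0.13,-0.17,0,0,0,0,-1],[-0.13,-0.17,0,0,0,0,-1],[-0.13,-0.17,0,0,0,0,-1]]])

```text
time: 20.68
tool_pos: [0.4194, 0.349, 0.2373]
tcp_rot: [-3.14, -0.003, -0.003]
wrist_force: [0.3, -0.6, -0.7]
width: 0.999
```

```bash
python3 -c "
from h import *
np.set_printoptions(precision=4,suppress=True)
st()
for n in('top','side'): cv2.imwrite(f'pics/{n}_end.png',read_camera(n)[:,:,::-1])
a=cv2.imread('pics/top_end.png')
h=cv2.cvtColor(a,cv2.COLOR_BGR2HSV)
m=((h[:,:,1]<70)&(h[:,:,2]>110)).astype(np.uint8); m[:70]=0
n,l,s,c=cv2.connectedComponentsWithStats(m)
for i in range(1,n):
  if s[i,4]>60: print(s[i],c[i],onz('top',*c[i],.04))
t=((h[:,:,0]>78)&(h[:,:,0]<100)&(h[:,:,1]>100)&(h[:,:,2]>70)).astype(np.uint8)
for k in cv2.findContours(t,0,1)[0]:
  if len(k)>150: e=cv2.fitEllipse(k);print(e,onz('top',*e[0],.01))
"
```

```text
t 20.68 tcp [0.4194 0.349  0.2373] yaw -89.89 tilt [0.0018 0.0012] F [ 0.34 -0.56 -0.71] M [ 0.04 -0.01  0.02] w 0.999 q6 2.22
[317  90  42  40 896] [337.846  109.0078] [ 0.7962 -0.2248  0.04  ]
[250  97  13  41 191] [256.0785 115.7173] [ 0.7829 -0.0315  0.04  ]
[ 232  192   37   38 1061] [249.853  210.6664] [ 0.5592 -0.014   0.04  ]
[158 195  16  41 171] [167.4269 217.1754] [0.547  0.1785 0.04  ]
[323 222  32  33 757] [338.0594 237.7662] [ 0.4929 -0.2178  0.04  ]
[ 15 352  17  14 125] [ 21.824 357.56 ] [0.2214 0.5288 0.04  ]
((337.3345642089844, 238.96450805664062), (81.3198013305664, 82.03709411621094), 152.565185546875) [ 0.4901 -0.2196  0.01  ]
```

View pics/top_end.png

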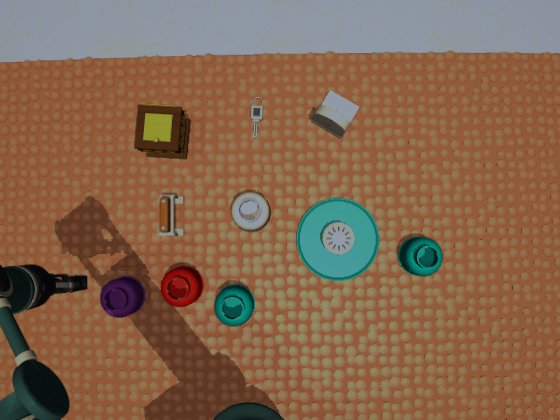

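View pics/side_end.png

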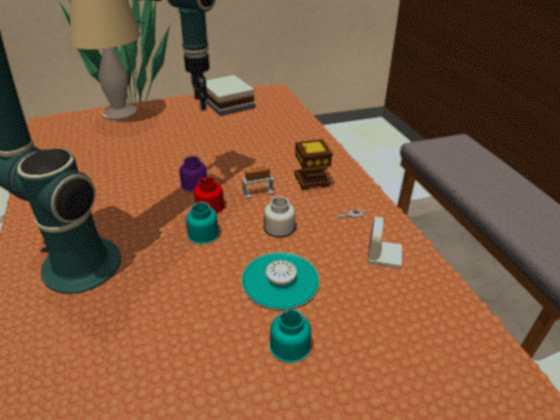

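The cap is right way up in the middle of the dish, top pixel (338,238). The puller stands at (169,216) and the diffuser is open at (250,211). The dish ellipse and the bystanders match their first positions.

```bash
python3 -c "
from workcell import bot
print(bot.finish_job())"
```

```text
the job is handed in; nothing more can be done
None
```

The diffuser is open and the job was handed in at about 21 s, well inside the 67 s limit. No verdict is reported at hand-in.

**What I did:**
- I gripped the puller by its wooden handle, slid its feet into the gap under the cap's rim and pulled straight up. The pull measured about 8 N before the cap came free.
- I carried the cap on the feet and set it down on its stem on the dish floor. I then lowered the feet off the rim, drew the puller out along +y and stood it on its feet near (0.55, 0.18). The fingers only ever held the wooden handle.

**Last checks:**
- **Cap:** right way up and level to the eye, about 3 mm from the dish centre.
- **Dish:** its outline matched the first picture to under 0.01 px.
- **Bystanders and look-alikes:** the bookend and key masks moved by less than 0.2 px. I compared the mabkhara and the look-alikes only by eye; they look unmoved.
- **Puller:** standing clear of the dish, with the arm well away and touching nothing.

**Two things were not perfectly even:** one foot took the load slightly before the other, both when the pull began and when the puller was stood down. It caused no visible shift. Pose readings scattered by about 1 mm, within the clearances.

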